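Press a row of vial caps home, one after another

TASK

The four white snap caps in the blue vial rack are only half on: run the fingertips along the row from the rack's tab end to the other end, gently pressing each cap fully down in turn. From the first cap until the last one is down, keep the fingertips close over the row (no more than about 3 cm above the caps or to the side). Only press: do not lift, tip, shift or turn the rack, and leave the two open vials on it and the other loose things on the bench where they are.

Things in the scene. Friction and masses are not known exactly. Their poses are not given: they have to be found in the camera images.
- rack: Loose blue vial rack, about 1 kg, base 190 x 110 x 12 mm, facing any way. Origin: centre of its underside; z up; x runs along the row of vials to the end with the tab (flat, round-ended, 34 mm wide, 40-46 mm up, 47 mm past the base). Four amber vials (28 mm diameter) with white caps stand at y = -22, x = 57, 19, -19, -57 mm; the part y > 6 mm is a ledge with two loose open vials.
- rack_tab (a point): Centre of the round end (34 mm diameter) of the rack's tab, on its upper face: 125 mm along x and -22 mm along y from the rack's origin, 46 mm up. The first cap is the one nearest to it.
- cap1_top (a point): First cap counted from the rack's tab end: centre of the flat top of a round white snap cap, 24 mm diameter, 11 mm tall. Its top is 72 mm above the bench when fully home and 77-80 mm at the start (5 to 8 mm still to go).
- cap2_top (a point): Second cap counted from the rack's tab end: centre of the flat top of a round white snap cap, 24 mm diameter, 11 mm tall. Its top is 72 mm above the bench when fully home and 77-80 mm at the start (5 to 8 mm still to go).
- cap3_top (a point): Third cap counted from the rack's tab end: centre of the flat top of a round white snap cap, 24 mm diameter, 11 mm tall. Its top is 72 mm above the bench when fully home and 77-80 mm at the start (5 to 8 mm still to go).
- cap4_top (a point): Fourth (last) cap counted from the rack's tab end: centre of the flat top of a round white snap cap, 24 mm diameter, 11 mm tall. Its top is 72 mm above the bench when fully home and 77-80 mm at the start (5 to 8 mm still to go).
- cap1 (a joint): How far the first cap is pressed down, in m: 0 = fully proud, 0.008 = fully home against a hard stop. It starts between 0 and 0.003. It slides straight down against about 4 N of friction and stays where it is left (no spring).
- cap2 (a joint): How far the second cap is pressed down, in m: 0 = fully proud, 0.008 = fully home against a hard stop. It starts between 0 and 0.003. It slides straight down against about 4 N of friction and stays where it is left (no spring).
- cap3 (a joint): How far the third cap is pressed down, in m: 0 = fully proud, 0.008 = fully home against a hard stop. It starts between 0 and 0.003. It slides straight down against about 4 N of friction and stays where it is left (no spring).
- cap4 (a joint): How far the fourth (last) cap is pressed down, in m: 0 = fully proud, 0.008 = fully home against a hard stop. It starts between 0 and 0.003. It slides straight down against about 4 N of friction and stays where it is left (no spring).
- vial_a: Bystander: loose open clear vial, 24 mm diameter, 42 mm tall, standing on the rack's ledge (away from the tab), its rim 54 mm above the bench. Origin: centre of its underside.
- vial_b: Bystander: loose open clear vial, 24 mm diameter, 42 mm tall, standing on the rack's ledge (nearer the tab), its rim 54 mm above the bench. Origin: centre of its underside.
- dropper: Bystander: loose white dropper bottle, 44 mm diameter, 110 mm tall, left of the rack. Origin: centre of its underside.
- jar: Bystander: loose glass jar with an orange lid, 60 mm diameter, 85 mm tall, right of the rack. Origin: centre of its underside.
- spare_lid: Bystander: loose orange jar lid lying on the bench, 52 mm diameter, 16 mm tall. Origin: centre of its underside.
- well_plate: Bystander: loose clear six-well plate, 85 x 127 x 20 mm, lying left of the rack. Origin: centre of its underside.

How it is judged:
By the outcome, as a careful person would: the job done as asked, in the order asked, and still so for the second after the job is handed in, with the robot touching nothing.
It also fails if it takes over 45 s, if anything falls off the work surface, if the arm or the gripper's body presses on something with over 40 N, if the wrist force passes 120 N, or if a joint passes its speed limit or range.

ROBOT

A 6-joint arm with a two-finger parallel gripper is mounted at the origin on the work surface. World frame = base frame: x ahead of the robot, y to its left, z up, the work surface at z = 0. Lengths are in m, angles in degrees, forces in N, time in s.
With the tool pointing down it reaches from about 0.4 to 0.825 m from the base axis. Payload 7 kg.
Tool frame: the origin (TCP) lies at the very end of the fingers, on their centre line; the grasp point (between the pads) lies 19 mm behind it (ctrl.tcp_to_grasp is the distance from the TCP to the grasp point, in m); z points along the fingers, y is the direction in which the jaws open and shut (so a half turn about z gives the same grasp; the last joint's range is limited). The gripper opens to 88 mm and grips with 3 to 60 N. Pads are 19 mm wide; open, the fingers measure 130 mm over their backs; the gripper's body (78 mm by 193 mm) begins 47 mm behind the grasp point.
Start: joints at [83.428, 20.546, 0.682, 0, -70.136, -16.507], TCP at [0.265, 0.621, 0.189] pointing down, gripper open.
Joint ranges: [-176.03, 176.03], [-82.01, 121.73], [-58.28, 71.71], [-173.87, 95.51], [-174.79, -0.11], [-173.66, 173.66]. Speed limits (degrees/s): [136.94, 136.94, 172.46, 180, 180, 180].

INTERFACE

Orientations are given as [roll, pitch, yaw] about the fixed x, y, z axes, in that order (R = Rz(yaw) Ry(pitch) Rx(roll)).
In Python, from plant import ctrl gives the robot as it stands.
- The arm moves only by the tool jog_arm, never from a script. Its argument "commands" is a list of rows, each an object of numbers: "x", "y", "z": the shift along the tool's x, y, z in cm; "roll": the turn about the tool's z in rad. In form: [{"x": .., "y": .., "z": .., "roll": ..}, ...]. A call has 1 to 12 rows; each row shifts and turns the commanded pose from where the row before left it, along the tool's axes as they then stand; what a row does not reach is not made up. A row lasts 1/10 s, in which the tool goes at most 50 mm and 8.59 degrees, less where a joint would pass 70% of its speed; a pose out of reach is approached as far as the arm can. A call is refused whole if a number of a shift passes 5 or a number of a turn 0.15, either way. A call with a gripper value outside its range is refused whole. "gripper" is the finger opening in cm, from 0 to 8.76, set as the call begins (left out, the last holds). The fingers move at their own pace and stop on an object; the grip force is fixed at half the most. Time passes only in rows, so rows that do not move let the fingers close. It gives the time, the measured TCP pose, the force and the opening at its end, in the units of the state.
- ctrl.get_obs(): the state, without advancing time (a new reading comes with each control period).
- ctrl.snapshot(name): name is "scene" or "top"; returns a dict with "image" (480x640x3 uint8, red, green, blue), "mtx" (3x3 intrinsics, pixels), "position" and "orientation" of the camera in the world. Camera axes: x right, y up, looking along -z (the intrinsics and any distortion apply to the point x, -y, -z); pixel columns grow to the right and rows downward; lengths in m; the calibration is good to about 2 mm. A picture is of the moment at which its call begins. There is no depth.
- ctrl.close_job(): hands the job in, once; it reports no verdict.
Trained networks look in the newest picture that a camera, given by its name, has taken for a name from the list of things; names that differ only in an ending like _2 or _b are one class to them, and where a whole thing is asked for, a point or a joint stands for the part that bears it (a point fixed in the world has none). Each returns a list of dicts, best first, with "confidence" (0 to 1); they miss things now and then, are a little off and sometimes report something else, mostly with a low value. They report only what shows in the picture. A call takes as long as a camera call.
- ctrl.search_frame(camera, query): "position" ([column, row] as shares, 0 to 1, of the picture: columns of its width, rows of its height, amid what is visible of it).
- ctrl.regions_of(camera, query): "mask" (480x640 bool, what is visible of it) and "position" ([column, row] as shares, 0 to 1, of the picture: columns of its width, rows of its height, amid what is visible of it).
The state is a dict: "clock": time; "joint_pos": joint angles; "qvel": joint speeds; "tau": joint torques, N m; "tool_pos": TCP position; "orientation": TCP orientation; "force": force on the tool from outside, world axes, zero at the start; "moment": the same for the moment, N m; "opening": finger opening in m.
Only numpy, scipy, OpenCV 4.12 (cv2) and the standard library are available. Lean on these libraries where they do the work, as an engineer would, in place of code of your own. Each camera call takes 0.05 s, during which the arm holds its last target.

## Working session

There is one attempt and no reset: what is moved stays moved. The work goes in short steps, Python scripts to look and compute and a tool call to move; the robot and the scene stay as the last step left them, time stands still between calls to the robot, and variables do not carry over. Pictures are saved under pics/ and viewed, and the job is handed in when it is done.

Besides the shell and the picture viewer there is one more tool, called as name(argument=value, ...) on one line, values as JSON. jog_arm: Moves the arm, as the interface text tells. Its arguments: {"type":"object","properties":{"commands":{"type":"array"},"gripper":{"type":"number"}},"required":["commands"]}

```bash
ls; mkdir -p pics; python3 - <<'E'
from plant import ctrl
import cv2,pickle
o=ctrl.get_obs();print(o)
d={}
for n in("scene","top"):
    s=ctrl.snapshot(n);d[n]=s;cv2.imwrite(f"pics/{n}0.png",s["image"][:,:,::-1]);print(n,s["mtx"],s["position"],s["orientation"],s.keys())
    for q in("cap1_top","rack_tab","rack"):
        print(q,[( [round(v*w,1) for v,w in zip(r["position"],(640,480))],round(r["confidence"],2)) for r in ctrl.search_frame(n,q)])
pickle.dump(d,open("d0.pkl","wb"))
E
```

```text
pics
{'clock': 0.0, 'joint_pos': array([ 8.34285492e+01,  2.05901656e+01,  6.33927009e-01, -2.24637037e-02,
       -7.01373874e+01, -1.65066313e+01]), 'qvel': array([ 0.03672341,  0.10917656, -0.04342133,  0.01236878,  0.07305972,
        0.15168957]), 'tau': array([ 1.35931070e-03, -5.82722855e+01,  2.93055564e+01,  6.99740767e+00,
        6.90290850e-03, -1.36928497e-04]), 'tool_pos': array([0.26438903, 0.62044756, 0.18773088]), 'orientation': array([ 1.79904232e+02, -6.35736814e-03, -2.30857265e+01]), 'force': array([-0.75277399,  0.10858511, -0.15839526]), 'moment': array([-0.04423707, -0.04457613,  0.03926562]), 'opening': 0.08748943694640351}
scene [[539.69502873   0.         310.68414417]
 [  0.         539.69502873 237.91859653]
 [  0.           0.           1.        ]] [1.25814391 0.03349918 0.84024454] [42.49531171  0.85455236 91.85073323] dict_keys(['image', 'mtx', 'position', 'orientation'])
cap1_top [([285.9, 267.0], 0.46)]
rack_tab [([278.8, 271.4], 0.69), ([259.1, 243.5], 0.22)]
rack [([281.7, 266.0], 0.75)]
top [[612.16137069   0.         330.72668895]
 [  0.         612.16137069 236.19891697]
 [  0.           0.           1.        ]] [ 0.27489549 -0.01009092  1.2782598 ] [ 12.30129641  -0.28517109 -82.18664804] dict_keys(['image', 'mtx', 'position', 'orientation'])
cap1_top [([364.8, 199.9], 0.56), ([482.1, 301.6], 0.21)]
rack_tab []
rack [([372.6, 228.0], 0.9), ([402.7, 239.7], 0.2)]
```

View pics/scene0.png

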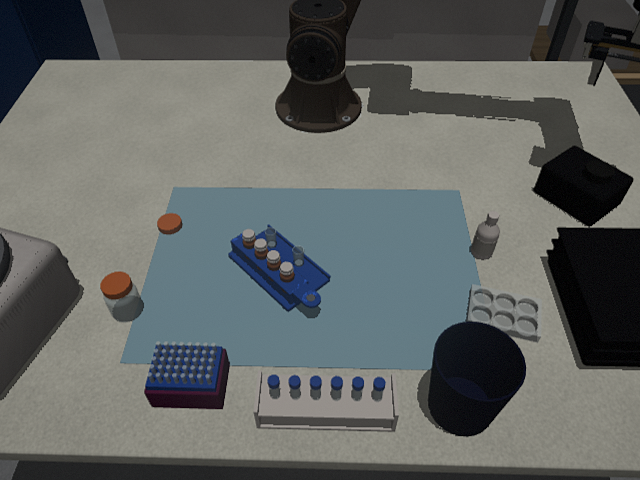

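View pics/top0.png

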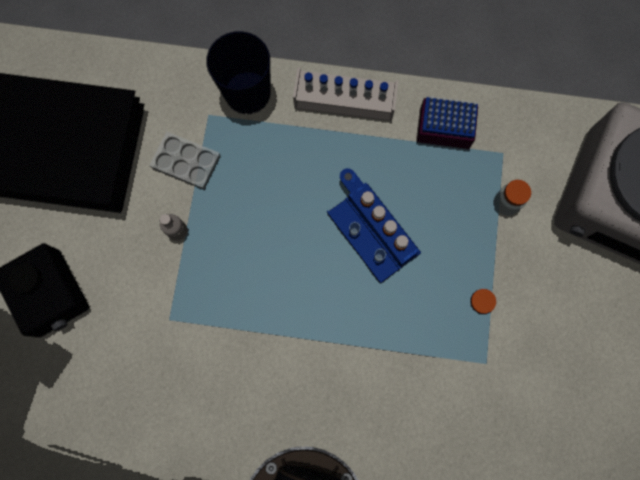

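The scene view shows caps at about (287,268), (274,258), (261,245) and (249,235), with the tab at (311,298). The top view shows the caps at (368,199) to (402,242), with the tab at (348,176). Next I'll measure these to sub-pixel and triangulate.

```bash
cat > h.py <<'E'
import numpy as np,cv2
from scipy.spatial.transform import Rotation as R
def P(s):
    Rw=R.from_euler('xyz',s["orientation"],degrees=True).as_matrix()
    C=np.diag([1,-1,-1])@Rw.T
    return s["mtx"]@np.c_[C,-C@np.array(s["position"])]
def proj(s,X):
    X=np.atleast_2d(X);p=P(s)@np.c_[X,np.ones(len(X))].T
    return (p[:2]/p[2]).T
def tri(a,b,pa,pb):
    X=cv2.triangulatePoints(P(a),P(b),np.array(pa,float).T,np.array(pb,float).T);return (X[:3]/X[3]).T
E
python3 - <<'E'
import pickle,cv2,numpy as np
from h import *
d=pickle.load(open("d0.pkl","rb"))
for n,b in(("scene",(215,215,345,320)),("top",(315,155,435,290))):
    im=d[n]["image"];x0,y0,x1,y1=b
    c=im[y0:y1,x0:x1].astype(int)
    m=((c.min(2)>110)&(c.max(2)-c.min(2)<50)).astype(np.uint8)
    k,l,st,ce=cv2.connectedComponentsWithStats(m)
    for i in range(1,k):
        if st[i,4]>15: print(n,st[i],ce[i]+[x0,y0])
    cv2.imwrite(f"pics/{n}_crop.png",cv2.resize(im[y0:y1,x0:x1,::-1],None,fx=4.4,fy=4.4,interpolation=cv2.INTER_CUBIC))
E
```

```text
scene [28 14 11  9 80] [247.9625 232.6   ]
scene [40 24 11  9 82] [259.86585366 242.79268293]
scene [52 35 12 10 88] [272.63636364 254.44318182]
scene [65 47 13 10 92] [285.89130435 266.09782609]
top [48 37 10 10 81] [367.54320988 196.45679012]
top [59 51 11 10 83] [378.84337349 210.97590361]
top [70 66 11 10 84] [390.4047619  225.44047619]
top [82 81 11 10 89] [401.84269663 240.49438202]
```

View pics/scene_crop.png

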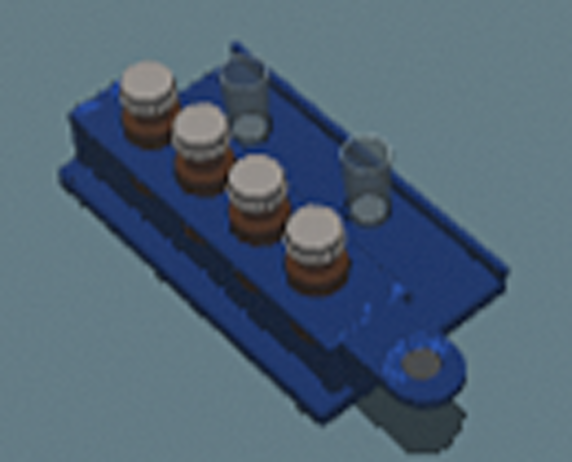

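View pics/top_crop.png

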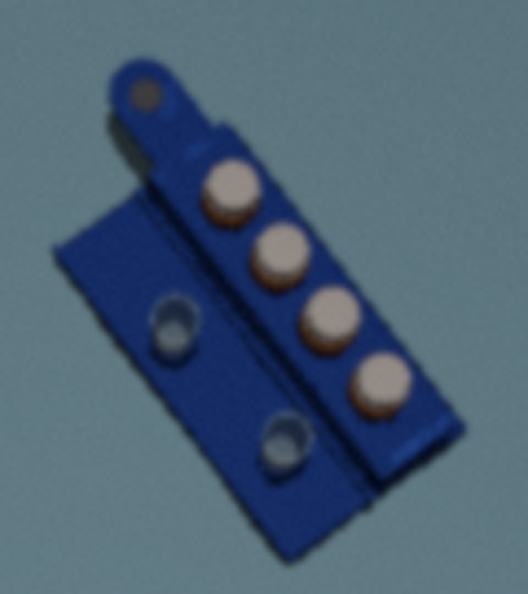

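```bash
python3 - <<'E'
import pickle
from h import *
d=pickle.load(open("d0.pkl","rb"));a,b=d["scene"],d["top"]
s=[(285.9,266.1),(272.6,254.4),(259.9,242.8),(248,232.6),(311,297.6)]
t=[(367.5,196.5),(378.8,211),(390.4,225.4),(401.8,240.5),(347.8,175.8)]
X=tri(a,b,s,t);print(X.round(4));print((proj(a,X)-s).round(1).tolist(),(proj(b,X)-t).round(1).tolist())
print(np.linalg.norm(np.diff(X[:4],axis=0),axis=1))
v=X[0]-X[3];print("yaw",np.degrees(np.arctan2(v[1],v[0])), "tab dir",X[4]-X[0])
# rays at known z
for n,S,px in(("scene",a,s),("top",b,t)):
    for p,z in zip(px,[.0785]*4+[.046]):
        M=P(S);A=M[:,:3];c=-np.linalg.inv(A)@M[:,3];r=np.linalg.inv(A)@np.array([*p,1]);print(n,(c+r*(z-c[2])/r[2]).round(4))
E
```

```text
[[ 0.6283 -0.0436  0.0745]
 [ 0.6009 -0.0702  0.0751]
 [ 0.5738 -0.0967  0.0769]
 [ 0.5464 -0.123   0.0754]
 [ 0.6764  0.0029  0.0441]]
[[0.1, -0.0], [0.2, 0.0], [0.1, 0.0], [-0.0, -0.0], [-0.3, 0.0]] [[0.1, 0.0], [0.1, 0.0], [0.1, 0.0], [-0.0, -0.0], [-0.2, -0.0]]
[0.0381356  0.03795792 0.03801675]
yaw 44.07353575879202 tab dir [ 0.0481482   0.04650556 -0.03033666]
scene [ 0.6316 -0.0435  0.0785]
scene [ 0.6039 -0.0701  0.0785]
scene [ 0.5753 -0.0966  0.0785]
scene [ 0.5492 -0.1222  0.0785]
scene [0.6778 0.0035 0.046 ]
top [ 0.6271 -0.0433  0.0785]
top [ 0.6    -0.0698  0.0785]
top [ 0.5734 -0.0965  0.0785]
top [ 0.5457 -0.1227  0.0785]
top [0.6758 0.0024 0.046 ]
```

The triangulated cap spacing is 38.1, 38.0 and 38.0 mm, and the heights are about 75 mm (the text gives 77–80, and the calibration is good to about 2 mm). The row lies at yaw 44.1°. I'll press with the closed fingers and keep the jaw axis across the row, so a neighbouring cap can't be touched. First I'll move over at the current height.

jog_arm(commands=[{"x": 1.5, "y": 1.2}, {"x": 3, "y": 2.36}, {"x": 3, "y": 2.36}, {"x": 3, "y": 2.36}, {"x": 3, "y": 2.36}, {"x": 3, "y": 2.36}, {"x": 3, "y": 2.36}, {"x": 3, "y": 2.36}, {"x": 3, "y": 2.36}, {"x": 3, "y": 2.36}, {"x": 3, "y": 2.36}, {"x": 1.5, "y": 1.2}], gripper=0)

```text
validation failed for argument at $.co...
```

The call was refused as invalid. The rows probably need all four keys, so I'll try again with them.

jog_arm(commands=[{"x": 1.5, "y": 1.2, "z": 0, "roll": 0}, {"x": 3, "y": 2.36, "z": 0, "roll": 0}, {"x": 3, "y": 2.36, "z": 0, "roll": 0}, {"x": 3, "y": 2.36, "z": 0, "roll": 0}, {"x": 3, "y": 2.36, "z": 0, "roll": 0}, {"x": 3, "y": 2.36, "z": 0, "roll": 0}, {"x": 3, "y": 2.36, "z": 0, "roll": 0}, {"x": 3, "y": 2.36, "z": 0, "roll": 0}, {"x": 3, "y": 2.36, "z": 0, "roll": 0}, {"x": 3, "y": 2.36, "z": 0, "roll": 0}, {"x": 3, "y": 2.36, "z": 0, "roll": 0}, {"x": 1.5, "y": 1.2, "z": 0, "roll": 0}], gripper=0)

```text
clock: 1.6
tool_pos: [0.4669, 0.2494, 0.1889]
orientation: [-180.0, -0.0, -23.2]
force: [0.9, 0.2, -0.0]
opening: 0.0015
```

jog_arm(commands=[{"x": 1.5, "y": 1.2, "z": 0, "roll": 0}, {"x": 3, "y": 2.36, "z": 0, "roll": 0}, {"x": 3, "y": 2.36, "z": 0, "roll": 0}, {"x": 3, "y": 2.36, "z": 0, "roll": 0}, {"x": 3, "y": 2.36, "z": 0, "roll": 0}, {"x": 3, "y": 2.36, "z": 0, "roll": 0}, {"x": 3, "y": 2.36, "z": 0, "roll": 0}, {"x": 3, "y": 2.36, "z": 0, "roll": 0}, {"x": 2.4, "y": 1.8, "z": 0, "roll": 0}, {"x": 1.5, "y": 1.2, "z": 0, "roll": 0}, {"x": 0, "y": 0, "z": 0, "roll": 0}, {"x": 0, "y": 0, "z": 0, "roll": 0}])

```text
clock: 2.8
tool_pos: [0.6274, -0.0424, 0.1884]
orientation: [180.0, 0.0, -23.2]
force: [-0.6, -0.1, 0.3]
opening: 0.0002
```

jog_arm(commands=[{"x": 0, "y": 0, "z": 0, "roll": -0.1}, {"x": 0, "y": 0, "z": 0, "roll": -0.14}, {"x": 0, "y": 0, "z": 0, "roll": -0.14}, {"x": 0, "y": 0, "z": 0, "roll": -0.14}, {"x": 0, "y": 0, "z": 0, "roll": -0.14}, {"x": 0, "y": 0, "z": 0, "roll": -0.14}, {"x": 0, "y": 0, "z": 0, "roll": -0.14}, {"x": 0, "y": 0, "z": 0, "roll": -0.14}, {"x": 0, "y": 0, "z": 0, "roll": -0.09}, {"x": 0, "y": 0, "z": 0, "roll": 0}, {"x": 0, "y": 0, "z": 0, "roll": 0}])

```text
clock: 3.9
tool_pos: [0.6276, -0.041, 0.189]
orientation: [180.0, -0.0, 43.9]
force: [0.1, -0.2, 0.3]
opening: 0.0007
```

```bash
python3 - <<'E'
from plant import ctrl
import cv2
o=ctrl.get_obs();print({k:o[k] for k in("clock","joint_pos","tool_pos","orientation","force","opening")})
for n in("scene","top"):
    cv2.imwrite(f"pics/{n}1.png",ctrl.snapshot(n)["image"][:,:,::-1])
E
```

```text
{'clock': 3.9, 'joint_pos': array([ 1.40147133e+01,  1.62250167e+01, -5.48337303e+00, -4.61397653e-03,
       -6.82658834e+01,  1.19838438e+02]), 'tool_pos': array([ 0.62760601, -0.04100134,  0.18900637]), 'orientation': array([ 1.79990918e+02, -2.44491371e-02,  4.38514461e+01]), 'force': array([ 0.07522063, -0.16425722,  0.32228894]), 'opening': 0.0007192961824456211}
```

View pics/scene1.png

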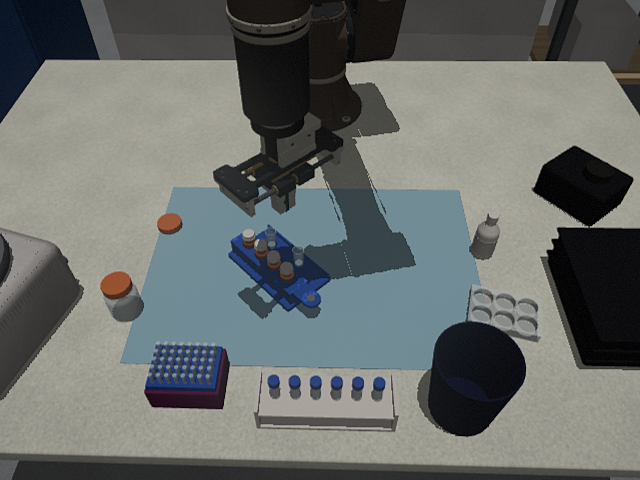

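The view shows the arm over the rack and the rack unmoved. The finger geometry near (265,200) isn't clear, so I'll zoom in.

```bash
python3 - <<'E'
import cv2
a=cv2.imread("pics/scene1.png")[110:320,190:380];b=cv2.imread("pics/top1.png")[120:330,270:460]
cv2.imwrite("pics/z1.png",cv2.resize(cv2.hconcat([a,b]),None,fx=2.1,fy=2.6,interpolation=cv2.INTER_CUBIC))
E
```

```text
(no output)
```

View pics/z1.png

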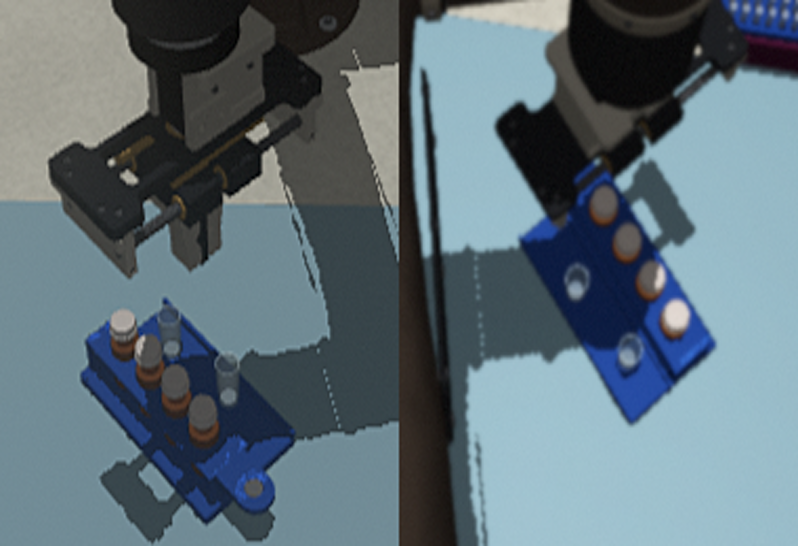

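```bash
python3 - <<'E'
import pickle
from h import *
d=pickle.load(open("d0.pkl","rb"))
X=np.array([[.6276,-.041,.189]])
p=proj(d["scene"],X)[0];print(p,((p-[190,110])*[2.1,2.6]))
c=np.array([[.6283,-.0436],[.6009,-.0702],[.5738,-.0967],[.5464,-.123]])
t=np.radians(44.07);u=np.array([np.cos(t),np.sin(t)]);m=c.mean(0)
print([(m+u*k).round(4).tolist() for k in(.057,.019,-.019,-.057)])
E
```

```text
[284.30939398 222.4537294 ] [198.04972736 292.37969645]
[[0.6283, -0.0437], [0.601, -0.0702], [0.5737, -0.0966], [0.5464, -0.123]]
```

```bash
python3 - <<'E'
import cv2
a=cv2.imread("pics/scene1.png")[165:240,240:330]
cv2.imwrite("pics/z2.png",cv2.resize(a,None,fx=8,fy=8,interpolation=cv2.INTER_NEAREST))
E
```

```text
(no output)
```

View pics/z2.png

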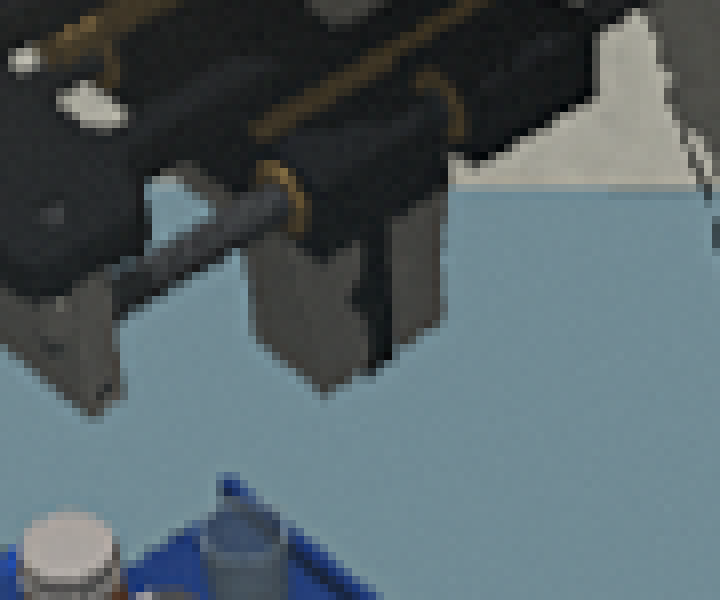

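```bash
python3 - <<'E'
import pickle
from h import *
d=pickle.load(open("d0.pkl","rb"))
for z in(.189,.2,.21,.22): print(z,proj(d["scene"],[[.6276,-.041,z]])[0].round(1))
t=np.radians(43.9);x=np.array([np.cos(t),np.sin(t),0]);y=np.array([np.sin(t),-np.cos(t),0])
for z in(.189,.2,.208):
  print(z,[(proj(d["scene"],[np.array([.6276,-.041,z])+i*.0095*x+j*.021*y])[0]-[240,165]).__mul__(8).round().tolist() for i in(-1,1) for j in(-1,1)])
E
```

```text
0.189 [284.3 222.5]
0.2 [284.  217.9]
0.21 [283.7 213.6]
0.22 [283.3 209.3]
0.189 [[401.0, 388.0], [249.0, 485.0], [459.0, 435.0], [307.0, 533.0]]
0.2 [[399.0, 351.0], [245.0, 448.0], [458.0, 398.0], [303.0, 497.0]]
0.208 [[397.0, 324.0], [242.0, 421.0], [456.0, 371.0], [301.0, 470.0]]
```

```bash
python3 - <<'E'
import pickle,cv2
from h import *
d=pickle.load(open("d0.pkl","rb"))
print(proj(d["scene"],[[.2644,.6204,.1877],[.2644,.6204,.2077],[.2644,.6204,.2277]]))
cv2.imwrite("pics/z3.png",cv2.resize(d["scene"]["image"][0:130,540:640,::-1],None,fx=6,fy=4.6*1.0,interpolation=cv2.INTER_NEAREST))
t=np.radians(43.9);x=np.array([np.cos(t),np.sin(t),0]);y=np.array([np.sin(t),-np.cos(t),0])
for z in(.189,.255,.27): print(z,[(proj(d["scene"],[np.array([.6276,-.041,z])+i*.039*x+j*.0965*y])[0]).round().tolist() for i in(-1,1) for j in(-1,1)])
E
```

```text
[[610.14367486 102.65065021]
 [613.95023461  94.34304914]
 [617.85857241  85.81332325]]
0.189 [[311.0, 185.0], [224.0, 239.0], [342.0, 207.0], [253.0, 266.0]]
0.255 [[311.0, 156.0], [218.0, 210.0], [343.0, 178.0], [249.0, 237.0]]
0.27 [[311.0, 149.0], [217.0, 203.0], [343.0, 171.0], [248.0, 230.0]]
```

View pics/z3.png

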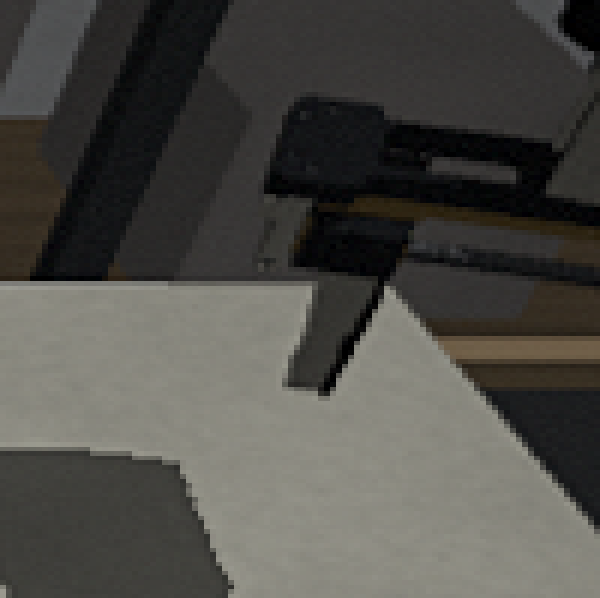

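```bash
python3 - <<'E'
import pickle,cv2
from h import *
d=pickle.load(open("d0.pkl","rb"))
im=cv2.imread("pics/top1.png")
t=np.radians(43.9);x=np.array([np.cos(t),np.sin(t),0]);y=np.array([np.sin(t),-np.cos(t),0])
im=im[60:240,260:460];k=4
im=cv2.resize(im,None,fx=k,fy=3.3,interpolation=cv2.INTER_CUBIC)
for z,c in((.255,(0,0,255)),(.3,(0,255,0))):
    q=np.array([proj(d["top"],[np.array([.6276,-.041,z])+i*.039*x+j*.0965*y])[0] for i,j in((-1,-1),(-1,1),(1,1),(1,-1))])
    cv2.polylines(im,[((q-[260,60])*[k,3.3]).astype(int)],True,c,1)
cv2.imwrite("pics/z4.png",im)
E
```

```text
(no output)
```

View pics/z4.png

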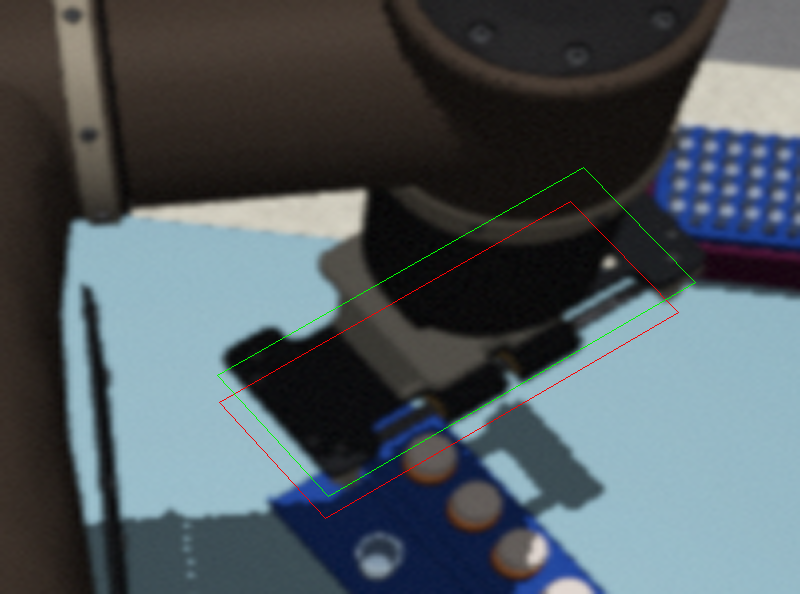

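Both views suggest the gripper stands about 30–40 mm higher than the reported TCP. I'll drop to a height that is safe either way and look again.

jog_arm(commands=[{"x": 0, "y": 0.2, "z": 1, "roll": 0}, {"x": 0, "y": 0, "z": 2, "roll": 0}, {"x": 0, "y": 0, "z": 2, "roll": 0}, {"x": 0, "y": 0, "z": 1, "roll": 0}, {"x": 0, "y": 0, "z": 0, "roll": 0}, {"x": 0, "y": 0, "z": 0, "roll": 0}])

```text
clock: 4.6
tool_pos: [0.6297, -0.0433, 0.1289]
orientation: [180.0, 0.0, 44.0]
force: [0.3, -0.2, 0.7]
opening: 0.0008
```

```bash
cat > look.py <<'E'
from plant import ctrl
import cv2,sys
from h import *
n=sys.argv[1]
o=ctrl.get_obs();p=o["tool_pos"];print(o["clock"],p.round(4),o["orientation"].round(2),o["force"].round(2))
s=ctrl.snapshot("scene");b=ctrl.snapshot("top")
print("tcp px",proj(s,[p])[0].round(1))
for q,w in ((s,"s"),(b,"t")): cv2.imwrite(f"pics/{w}{n}.png",q["image"][:,:,::-1])
a=cv2.resize(s["image"][170:310,210:350,::-1],None,fx=4,fy=4,interpolation=cv2.INTER_CUBIC)
cv2.imwrite(f"pics/c{n}.png",a)
E
python3 look.py 2
```

```text
4.6 [ 0.6297 -0.0433  0.1289] [1.7998e+02 1.0000e-02 4.3950e+01] [ 0.29 -0.18  0.71]
tcp px [284.7 247. ]
```

View pics/c2.png

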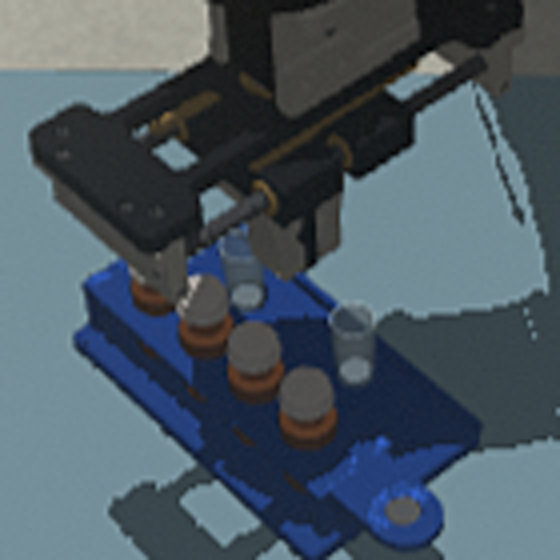

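```bash
python3 - <<'E'
import cv2
a=cv2.imread("pics/t2.png")[120:270,310:470]
cv2.imwrite("pics/tc2.png",cv2.resize(a,None,fx=4,fy=4,interpolation=cv2.INTER_CUBIC))
a=cv2.imread("pics/s2.png")[160:260,210:350]
cv2.imwrite("pics/sc2.png",cv2.convertScaleAbs(cv2.resize(a,None,fx=5.7,fy=5.7,interpolation=cv2.INTER_CUBIC),alpha=2))
a=cv2.imread("pics/tc2.png");cv2.imwrite("pics/tc2.png",cv2.convertScaleAbs(a,alpha=2))
E
```

```text
(no output)
```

View pics/tc2.png

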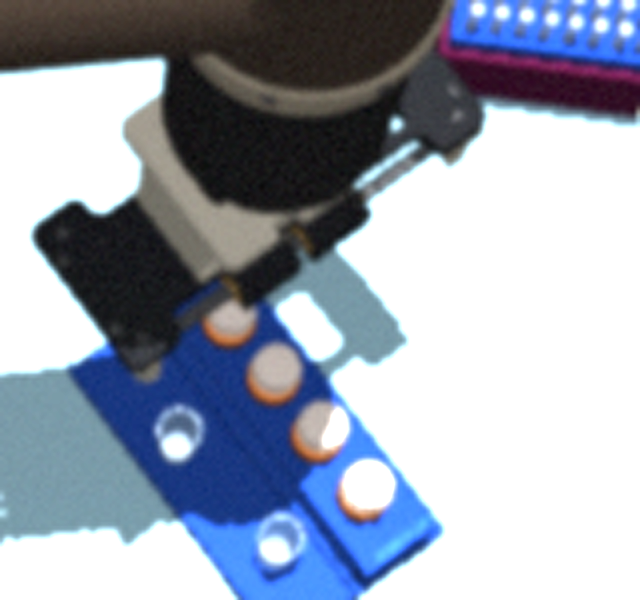

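View pics/sc2.png

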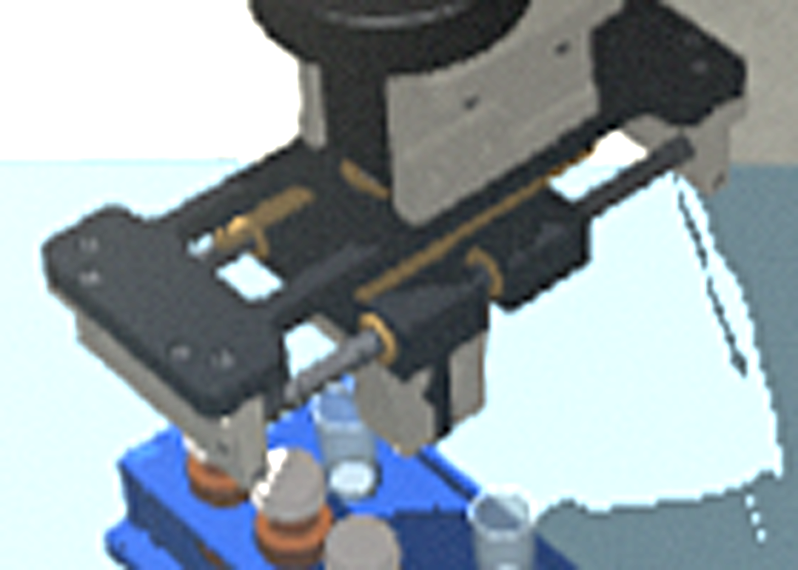

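```bash
python3 - <<'E'
import pickle
from h import *
d=pickle.load(open("d0.pkl","rb"));a,b=d["scene"],d["top"]
s=np.array([(88,243),(88,275)])/5.7+[210,160]-.4
t=np.array([(455,115),(457,88)])/4+[310,120]-.4
X=tri(a,b,s,t);print(X.round(4),(proj(a,X)-s).round(1).tolist(),(proj(b,X)-t).round(1).tolist())
c=np.radians(43.95);x=np.array([np.cos(c),np.sin(c),0]);y=np.array([np.sin(c),-np.cos(c),0])
for Y in X: e=Y-[.6297,-.0433,.1289];print((e@x).round(4),(e@y).round(4),e[2].round(4))
E
```

```text
[[ 0.669  -0.1236  0.2743]
 [ 0.6813 -0.1226  0.2744]] [[0.4, 0.0], [-0.1, -0.0]] [[0.3, -0.0], [-0.1, 0.0]]
-0.0274 0.0851 0.1454
-0.0179 0.0929 0.1455
```

The plate bolts triangulate to a sensible place horizontally, so xy is fine. The visible fingertips look about 35 mm above the reported TCP, so I'll use force to find contact. I'll descend to just above the nominal cap height first.

jog_arm(commands=[{"x": 0, "y": 0, "z": 0.8, "roll": 0}, {"x": 0, "y": 0, "z": 1, "roll": 0}, {"x": 0, "y": 0, "z": 1, "roll": 0}, {"x": 0, "y": 0, "z": 0.7, "roll": 0}, {"x": 0, "y": 0, "z": 0.4, "roll": 0}, {"x": 0, "y": 0, "z": 0.2, "roll": 0}, {"x": 0, "y": 0, "z": 0, "roll": 0}])

```text
clock: 5.4
tool_pos: [0.6293, -0.0432, 0.0874]
orientation: [-180.0, 0.0, 44.0]
force: [0.2, 0.3, -0.3]
opening: 0.0007
```

```bash
python3 look.py 3
```

```text
5.4 [ 0.6293 -0.0432  0.0874] [-1.7999e+02  2.0000e-02  4.3960e+01] [ 0.18  0.32 -0.33]
tcp px [285.9 262. ]
```

View pics/c3.png

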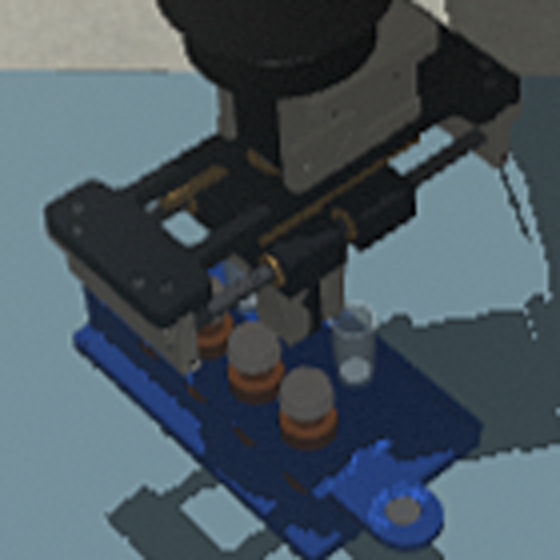

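jog_arm(commands=[{"x": 0, "y": 0, "z": 0.2, "roll": 0}, {"x": 0, "y": 0, "z": 0.2, "roll": 0}, {"x": 0, "y": 0, "z": 0.2, "roll": 0}, {"x": 0, "y": 0, "z": 0.2, "roll": 0}, {"x": 0, "y": 0, "z": 0.1, "roll": 0}])

```text
clock: 6.0
tool_pos: [0.6292, -0.0432, 0.0784]
orientation: [-180.0, 0.0, 44.0]
force: [0.4, 0.2, 1.1]
opening: 0.0005
```

jog_arm(commands=[{"x": 0, "y": 0, "z": 0.1, "roll": 0}, {"x": 0, "y": 0, "z": 0.1, "roll": 0}, {"x": 0, "y": 0, "z": 0.1, "roll": 0}, {"x": 0, "y": 0, "z": 0, "roll": 0}])

```text
clock: 6.4
tool_pos: [0.6292, -0.0432, 0.0755]
orientation: [-180.0, 0.0, 44.0]
force: [0.2, 0.5, -0.3]
opening: 0.0007
```

```bash
python3 look.py 4
```

```text
6.4 [ 0.6292 -0.0432  0.0755] [-1.7999e+02  1.0000e-02  4.3960e+01] [ 0.17  0.53 -0.3 ]
tcp px [286.2 266.1]
```

View pics/c4.png

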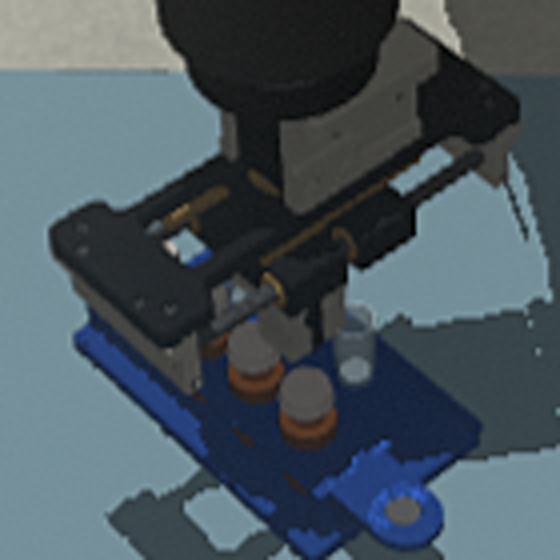

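```bash
python3 - <<'E'
import cv2
a=cv2.imread("pics/s4.png")[228:288,255:315]
cv2.imwrite("pics/z5.png",cv2.convertScaleAbs(cv2.resize(a,None,fx=9.5,fy=9.5,interpolation=cv2.INTER_CUBIC),alpha=2))
a=cv2.imread("pics/t4.png")[120:270,310:470]
cv2.imwrite("pics/tc4.png",cv2.convertScaleAbs(cv2.resize(a,None,fx=4,fy=4,interpolation=cv2.INTER_CUBIC),alpha=2.5))
E
```

```text
(no output)
```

View pics/z5.png

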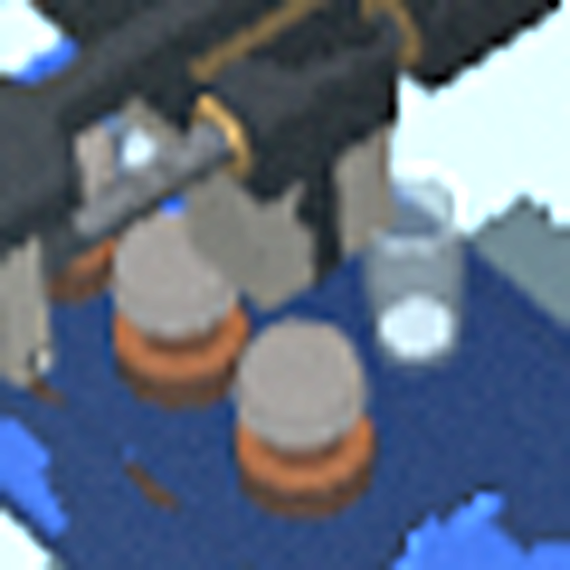

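View pics/tc4.png

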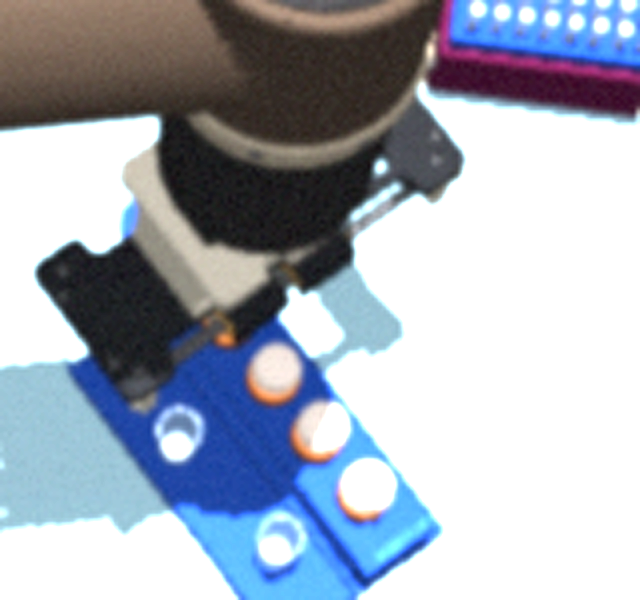

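At TCP z 0.0755 there is still no contact. The zoom shows the fingers in front of cap 2 with their ends well above cap 1, whose centre is near pixel (287,267). This confirms the real tips are about 3 cm above the reported TCP. I'll carry on down slowly, watching the force.

jog_arm(commands=[{"x": 0, "y": 0, "z": 0.2, "roll": 0}, {"x": 0, "y": 0, "z": 0.3, "roll": 0}, {"x": 0, "y": 0, "z": 0.3, "roll": 0}, {"x": 0, "y": 0, "z": 0.3, "roll": 0}, {"x": 0, "y": 0, "z": 0.2, "roll": 0}, {"x": 0, "y": 0, "z": 0.1, "roll": 0}])

```text
clock: 7.1
tool_pos: [0.6292, -0.0432, 0.0613]
orientation: [-180.0, 0.0, 44.0]
force: [-0.2, -0.8, 0.4]
opening: 0.0002
```

```bash
python3 look.py 5;  python3 - <<'E'
import cv2
a=cv2.imread("pics/s5.png")[228:288,255:315]
cv2.imwrite("pics/z6.png",cv2.convertScaleAbs(cv2.resize(a,None,fx=9.5,fy=9.5,interpolation=cv2.INTER_CUBIC),alpha=2))
E
```

```text
7.1 [ 0.6292 -0.0432  0.0613] [-1.7999e+02  2.0000e-02  4.3960e+01] [-0.22 -0.78  0.43]
tcp px [286.6 271. ]
```

View pics/z6.png

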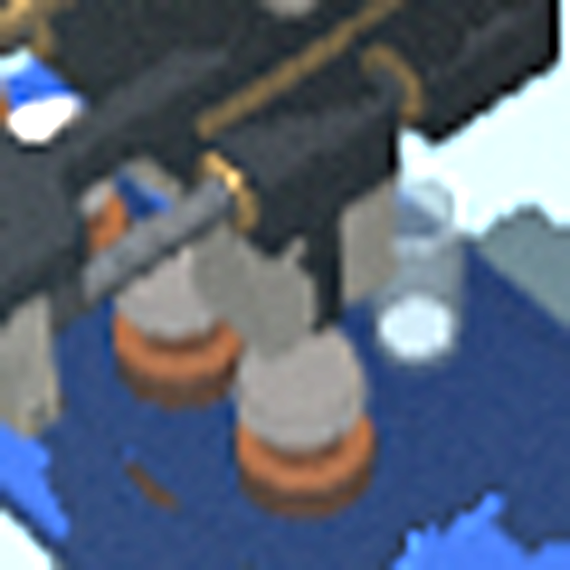

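```bash
python3 - <<'E'
import cv2
a=cv2.imread("pics/s2.png")[155:190,310:350]
b=cv2.imread("pics/t2.png")[165:215,315:355]
f=lambda i,k:cv2.convertScaleAbs(cv2.resize(i,(400,k),interpolation=cv2.INTER_CUBIC),alpha=4)
cv2.imwrite("pics/z7.png",cv2.hconcat([cv2.copyMakeBorder(f(a,350),0,150,0,0,0),f(b,500)]))
E
```

View pics/z7.png

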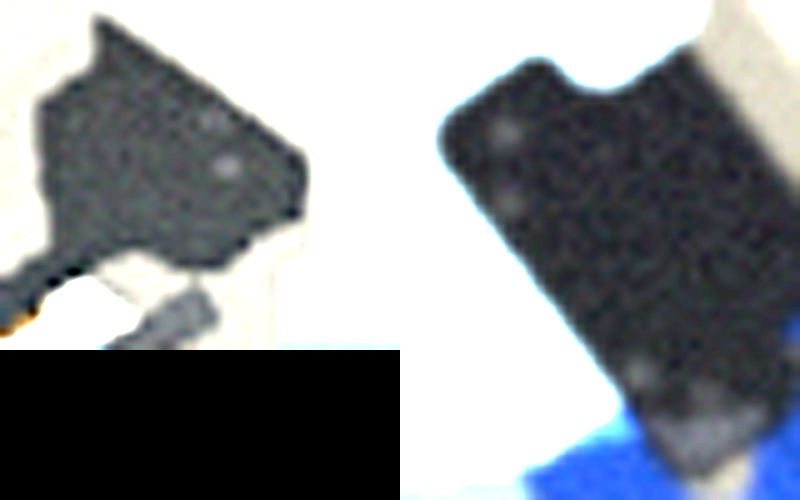

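```bash
python3 - <<'E'
import pickle
from h import *
d=pickle.load(open("d0.pkl","rb"));a,b=d["scene"],d["top"]
s=np.array([(332.8,171.5),(331,166.8)])-.4
t=np.array([(325.5,178),(325.8,185)])-.4
X=tri(a,b,s,t);print(X.round(4),(proj(a,X)-s).round(1).tolist(),(proj(b,X)-t).round(1).tolist())
c=np.radians(43.95);x=np.array([np.cos(c),np.sin(c),0]);y=np.array([np.sin(c),-np.cos(c),0])
T=np.array([.6297,-.0433,.1289])
for Y in X: e=Y-T;print((e@x).round(4),(e@y).round(4),e[2].round(4))
# top bolts of j=-1 plate at z=.2743
M=P(b);Ai=np.linalg.inv(M[:,:3]);o=-Ai@M[:,3]
for p in [(325.5,178),(325.8,185),(338.5,202.2),(345.5,204)]:
    r=Ai@np.array([*p,1]);Y=o+r*(.2743-o[2])/r[2]-T;print("top",(Y@x).round(4),(Y@y).round(4))
M=P(a);Ai=np.linalg.inv(M[:,:3]);o=-Ai@M[:,3]
for p in np.array([(88,243),(88,275),(180,352),(222,360)])/5.7+[210,160]:
    r=Ai@np.array([*p,1]);Y=o+r*(.2743-o[2])/r[2]-T;print("scene",(Y@x).round(4),(Y@y).round(4))
E
```

```text
[[0.5933 0.0384 0.2734]
 [0.5811 0.0358 0.273 ]] [[-0.1, 0.0], [0.2, -0.0]] [[-0.0, -0.0], [0.2, 0.0]]
0.0305 -0.0841 0.1445
0.0199 -0.0907 0.1441
top 0.0292 -0.084
top 0.0188 -0.091
top -0.0186 -0.0915
top -0.0281 -0.0837
scene -0.0267 0.0856
scene -0.0168 0.0928
scene 0.0225 0.0922
scene 0.0321 0.086
```

The bolts on both plates are symmetric about the TCP axis to within about 1.5 mm. So the horizontal position is right and only the finger length differs from what is reported. I'm continuing down.

jog_arm(commands=[{"x": 0, "y": 0, "z": 0.2, "roll": 0}, {"x": 0, "y": 0, "z": 0.3, "roll": 0}, {"x": 0, "y": 0, "z": 0.3, "roll": 0}, {"x": 0, "y": 0, "z": 0.2, "roll": 0}, {"x": 0, "y": 0, "z": 0.1, "roll": 0}, {"x": 0, "y": 0, "z": 0.1, "roll": 0}])

```text
clock: 7.8
tool_pos: [0.6293, -0.0432, 0.0495]
orientation: [-180.0, 0.0, 44.0]
force: [-0.0, 0.9, -0.3]
opening: 0.0004
```

jog_arm(commands=[{"x": 0, "y": 0, "z": 0.1, "roll": 0}, {"x": 0, "y": 0, "z": 0.1, "roll": 0}, {"x": 0, "y": 0, "z": 0.1, "roll": 0}, {"x": 0, "y": 0, "z": 0.1, "roll": 0}])

```text
clock: 8.2
tool_pos: [0.6293, -0.0431, 0.0456]
orientation: [180.0, -0.0, 44.0]
force: [0.3, -0.0, -0.1]
opening: 0.0001
```

```bash
python3 look.py 8;  python3 - <<'E'
import cv2
a=cv2.imread("pics/s8.png")[228:288,255:315]
cv2.imwrite("pics/z8.png",cv2.convertScaleAbs(cv2.resize(a,None,fx=9.5,fy=9.5,interpolation=cv2.INTER_CUBIC),alpha=2))
E
```

```text
8.2 [ 0.6293 -0.0431  0.0456] [180.    -0.    43.96] [ 0.33 -0.04 -0.06]
tcp px [287.  276.3]
```

View pics/z8.png

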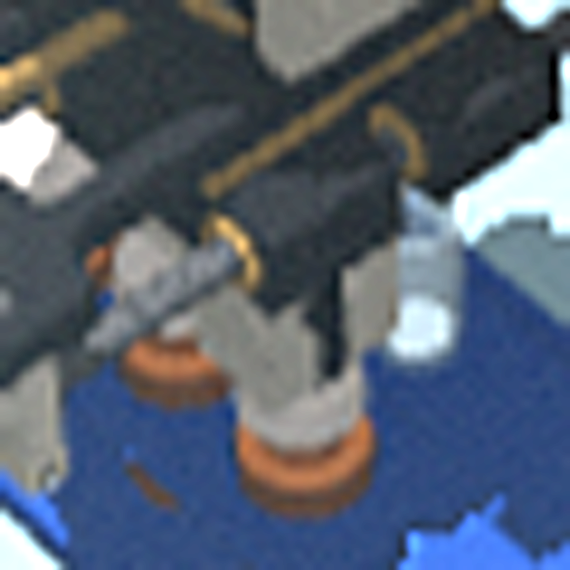

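The fingers now overlap cap 1 in the image, roughly 1 cm above it and laterally centred. I'm going down in 1 mm steps.

jog_arm(commands=[{"x": 0, "y": 0, "z": 0.1, "roll": 0}, {"x": 0, "y": 0, "z": 0.1, "roll": 0}, {"x": 0, "y": 0, "z": 0.1, "roll": 0}, {"x": 0, "y": 0, "z": 0.1, "roll": 0}])

```text
clock: 8.7
tool_pos: [0.6293, -0.0432, 0.0416]
orientation: [180.0, 0.0, 44.0]
force: [-0.5, 0.4, -0.1]
opening: 0.0005
```

jog_arm(commands=[{"x": 0, "y": 0, "z": 0.1, "roll": 0}, {"x": 0, "y": 0, "z": 0.1, "roll": 0}, {"x": 0, "y": 0, "z": 0.1, "roll": 0}])

```text
clock: 9.0
tool_pos: [0.6293, -0.0432, 0.0389]
orientation: [180.0, 0.0, 44.0]
force: [-2.1, 0.5, 4.3]
opening: 0.0004
```

jog_arm(commands=[{"x": 0, "y": 0, "z": 0.1, "roll": 0}, {"x": 0, "y": 0, "z": 0.1, "roll": 0}])

```text
clock: 9.2
tool_pos: [0.6293, -0.0431, 0.0369]
orientation: [180.0, -0.0, 44.0]
force: [-1.8, -0.9, 3.3]
opening: 0.0005
```

Contact came at a TCP z of about 0.040, and 4 N matches the cap friction. I'll keep pressing until the force rises at the hard stop.

jog_arm(commands=[{"x": 0, "y": 0, "z": 0.1, "roll": 0}, {"x": 0, "y": 0, "z": 0.1, "roll": 0}])

```text
clock: 9.4
tool_pos: [0.6294, -0.0431, 0.0347]
orientation: [180.0, -0.0, 44.0]
force: [-0.6, 0.6, 4.1]
opening: 0.0008
```

jog_arm(commands=[{"x": 0, "y": 0, "z": 0.05, "roll": 0}, {"x": 0, "y": 0, "z": 0.05, "roll": 0}])

```text
clock: 9.6
tool_pos: [0.6294, -0.0432, 0.0343]
orientation: [180.0, -0.0, 44.0]
force: [-4.3, 0.7, 12.5]
opening: 0.0003
```

jog_arm(commands=[{"x": 0, "y": 0, "z": 0.03, "roll": 0}, {"x": 0, "y": 0, "z": 0, "roll": 0}])

```text
clock: 9.8
tool_pos: [0.6294, -0.0432, 0.0343]
orientation: [180.0, -0.0, 44.0]
force: [-4.1, 1.2, 10.9]
opening: 0.0008
```

Cap 1 is at its hard stop: z held at 0.0343 with about 11 N. I'll lift 1.4 cm and move 3.9 cm along the row to cap 2.

jog_arm(commands=[{"x": 0, "y": 0, "z": -0.2, "roll": 0}, {"x": 0, "y": 0, "z": -0.6, "roll": 0}, {"x": 0, "y": 0, "z": -0.6, "roll": 0}, {"x": -0.5, "y": 0, "z": 0, "roll": 0}, {"x": -0.9, "y": 0, "z": 0, "roll": 0}, {"x": -1.1, "y": 0, "z": 0, "roll": 0}, {"x": -0.9, "y": 0, "z": 0, "roll": 0}, {"x": -0.5, "y": 0, "z": 0, "roll": 0}, {"x": 0, "y": 0, "z": 0, "roll": 0}, {"x": 0, "y": 0, "z": 0, "roll": 0}])

```text
clock: 10.8
tool_pos: [0.6014, -0.0703, 0.0475]
orientation: [180.0, -0.0, 43.9]
force: [0.6, -0.1, -0.7]
opening: -0.0
```

```bash
python3 look.py 9;  python3 - <<'E'
import cv2
a=cv2.imread("pics/s9.png")[228:288,245:305]
cv2.imwrite("pics/z9.png",cv2.convertScaleAbs(cv2.resize(a,None,fx=9.5,fy=9.5,interpolation=cv2.INTER_CUBIC),alpha=2))
E
```

```text
10.8 [ 0.6014 -0.0703  0.0475] [ 1.7999e+02 -1.0000e-02  4.3940e+01] [ 0.64 -0.09 -0.75]
tcp px [273.7 264. ]
```

View pics/z9.png

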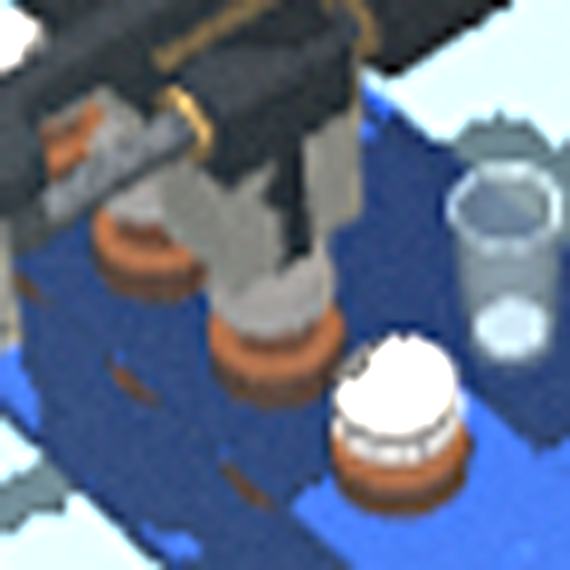

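Cap 1 now sits lower, about 2 px or 5 mm, and nothing else has moved. The fingers are over cap 2, so I'll press it.

jog_arm(commands=[{"x": 0, "y": 0, "z": 0.2, "roll": 0}, {"x": 0, "y": 0, "z": 0.2, "roll": 0}, {"x": 0, "y": 0, "z": 0.1, "roll": 0}, {"x": 0, "y": 0, "z": 0.1, "roll": 0}, {"x": 0, "y": 0, "z": 0.1, "roll": 0}, {"x": 0, "y": 0, "z": 0.1, "roll": 0}])

```text
clock: 11.5
tool_pos: [0.6013, -0.0702, 0.0395]
orientation: [180.0, 0.0, 44.0]
force: [-1.7, 0.9, 4.3]
opening: 0.0006
```

jog_arm(commands=[{"x": 0, "y": 0, "z": 0.1, "roll": 0}, {"x": 0, "y": 0, "z": 0.1, "roll": 0}, {"x": 0, "y": 0, "z": 0.1, "roll": 0}, {"x": 0, "y": 0, "z": 0.1, "roll": 0}])

```text
clock: 11.9
tool_pos: [0.6013, -0.0702, 0.0354]
orientation: [180.0, -0.0, 44.0]
force: [-2.4, 0.0, 4.1]
opening: 0.0002
```

jog_arm(commands=[{"x": 0, "y": 0, "z": 0.05, "roll": 0}, {"x": 0, "y": 0, "z": 0.05, "roll": 0}])

```text
clock: 12.1
tool_pos: [0.6013, -0.0702, 0.0344]
orientation: [180.0, -0.0, 44.0]
force: [-2.6, 0.6, 8.7]
opening: 0.0004
```

jog_arm(commands=[{"x": 0, "y": 0, "z": 0.04, "roll": 0}, {"x": 0, "y": 0, "z": 0, "roll": 0}])

```text
clock: 12.3
tool_pos: [0.6013, -0.0702, 0.0344]
orientation: [180.0, -0.0, 44.0]
force: [-3.0, 1.0, 7.8]
opening: 0.0002
```

jog_arm(commands=[{"x": 0, "y": 0, "z": -0.2, "roll": 0}, {"x": 0, "y": 0, "z": -0.6, "roll": 0}, {"x": 0, "y": 0, "z": -0.6, "roll": 0}, {"x": -0.5, "y": 0, "z": 0, "roll": 0}, {"x": -0.9, "y": 0, "z": 0, "roll": 0}, {"x": -1, "y": 0, "z": 0, "roll": 0}, {"x": -0.9, "y": 0, "z": 0, "roll": 0}, {"x": -0.5, "y": 0, "z": 0, "roll": 0}, {"x": 0, "y": 0, "z": 0, "roll": 0}, {"x": 0, "y": 0, "z": 0, "roll": 0}])

```text
clock: 13.3
tool_pos: [0.574, -0.0967, 0.0481]
orientation: [180.0, -0.0, 43.9]
force: [-0.5, -0.2, -0.1]
opening: 0.0004
```

jog_arm(commands=[{"x": 0, "y": 0, "z": 0.2, "roll": 0}, {"x": 0, "y": 0, "z": 0.2, "roll": 0}, {"x": 0, "y": 0, "z": 0.1, "roll": 0}, {"x": 0, "y": 0, "z": 0.1, "roll": 0}, {"x": 0, "y": 0, "z": 0.1, "roll": 0}, {"x": 0, "y": 0, "z": 0.1, "roll": 0}])

```text
clock: 13.9
tool_pos: [0.5739, -0.0965, 0.0401]
orientation: [-180.0, -0.0, 44.0]
force: [-2.3, 1.9, 3.8]
opening: 0.0003
```

jog_arm(commands=[{"x": 0, "y": 0, "z": 0.1, "roll": 0}, {"x": 0, "y": 0, "z": 0.1, "roll": 0}, {"x": 0, "y": 0, "z": 0.1, "roll": 0}, {"x": 0, "y": 0, "z": 0.1, "roll": 0}, {"x": 0, "y": 0, "z": 0.1, "roll": 0}])

```text
clock: 14.4
tool_pos: [0.5739, -0.0965, 0.0349]
orientation: [-180.0, -0.0, 44.0]
force: [-1.9, 2.3, 4.3]
opening: 0.0003
```

jog_arm(commands=[{"x": 0, "y": 0, "z": 0.05, "roll": 0}, {"x": 0, "y": 0, "z": 0.05, "roll": 0}, {"x": 0, "y": 0, "z": 0, "roll": 0}])

```text
clock: 14.7
tool_pos: [0.5739, -0.0965, 0.0344]
orientation: [180.0, -0.0, 44.0]
force: [-2.9, 3.3, 8.1]
opening: 0.0001
```

jog_arm(commands=[{"x": 0, "y": 0, "z": 0.05, "roll": 0}, {"x": 0, "y": 0, "z": 0, "roll": 0}])

```text
clock: 14.9
tool_pos: [0.5739, -0.0965, 0.0343]
orientation: [180.0, -0.0, 44.0]
force: [-4.6, 3.4, 11.5]
opening: 0.0003
```

jog_arm(commands=[{"x": 0, "y": 0, "z": -0.2, "roll": 0}, {"x": 0, "y": 0, "z": -0.6, "roll": 0}, {"x": 0, "y": 0, "z": -0.6, "roll": 0}, {"x": -0.5, "y": 0, "z": 0, "roll": 0}, {"x": -0.9, "y": 0, "z": 0, "roll": 0}, {"x": -1, "y": 0, "z": 0, "roll": 0}, {"x": -0.9, "y": 0, "z": 0, "roll": 0}, {"x": -0.5, "y": 0, "z": 0, "roll": 0}, {"x": 0, "y": 0, "z": 0, "roll": 0}, {"x": 0, "y": 0, "z": 0, "roll": 0}])

```text
clock: 15.9
tool_pos: [0.5466, -0.1231, 0.0476]
orientation: [180.0, -0.0, 43.9]
force: [0.3, -0.3, 0.0]
opening: 0.001
```

jog_arm(commands=[{"x": 0, "y": 0, "z": 0.2, "roll": 0}, {"x": 0, "y": 0, "z": 0.2, "roll": 0}, {"x": 0, "y": 0, "z": 0.1, "roll": 0}, {"x": 0, "y": 0, "z": 0.1, "roll": 0}, {"x": 0, "y": 0, "z": 0.1, "roll": 0}, {"x": 0, "y": 0, "z": 0.1, "roll": 0}])

```text
clock: 16.5
tool_pos: [0.5466, -0.1229, 0.0396]
orientation: [180.0, 0.0, 44.0]
force: [-0.7, 1.9, 4.3]
opening: 0.0007
```

jog_arm(commands=[{"x": 0, "y": 0, "z": 0.1, "roll": 0}, {"x": 0, "y": 0, "z": 0.1, "roll": 0}, {"x": 0, "y": 0, "z": 0.1, "roll": 0}, {"x": 0, "y": 0, "z": 0.1, "roll": 0}])

```text
clock: 16.9
tool_pos: [0.5466, -0.1229, 0.0355]
orientation: [180.0, -0.0, 44.0]
force: [-1.4, 0.7, 4.1]
opening: 0.0004
```

jog_arm(commands=[{"x": 0, "y": 0, "z": 0.05, "roll": 0}, {"x": 0, "y": 0, "z": 0.05, "roll": 0}, {"x": 0, "y": 0, "z": 0.05, "roll": 0}, {"x": 0, "y": 0, "z": 0, "roll": 0}])

```text
clock: 17.3
tool_pos: [0.5466, -0.1229, 0.0344]
orientation: [180.0, -0.0, 44.0]
force: [-2.3, 2.4, 7.2]
opening: 0.0002
```

jog_arm(commands=[{"x": 0, "y": 0, "z": 0.06, "roll": 0}, {"x": 0, "y": 0, "z": 0, "roll": 0}])

```text
clock: 17.5
tool_pos: [0.5467, -0.1229, 0.0343]
orientation: [180.0, -0.0, 44.0]
force: [-5.0, 2.4, 12.7]
opening: 0.0004
```

jog_arm(commands=[{"x": 0, "y": 0, "z": -0.2, "roll": 0}, {"x": 0, "y": 0, "z": -0.6, "roll": 0}, {"x": 0, "y": 0, "z": -1, "roll": 0}, {"x": 0, "y": 0, "z": -2, "roll": 0}, {"x": 0, "y": 0, "z": -2.5, "roll": 0}, {"x": 0, "y": 0, "z": -2.5, "roll": 0}, {"x": 0, "y": 0, "z": -2, "roll": 0}, {"x": 0, "y": 0, "z": -1, "roll": 0}, {"x": 0, "y": 0, "z": 0, "roll": 0}])

```text
clock: 18.4
tool_pos: [0.5475, -0.123, 0.153]
orientation: [179.9, -0.1, 44.0]
force: [-0.8, -0.0, -0.4]
opening: 0.0008
```

jog_arm(commands=[{"x": -1, "y": -1, "z": 0, "roll": 0}, {"x": -2, "y": -2, "z": 0, "roll": 0}, {"x": -2, "y": -2, "z": 0, "roll": 0}, {"x": -1, "y": -1, "z": 0, "roll": 0}, {"x": 0, "y": 0, "z": 0, "roll": 0}, {"x": 0, "y": 0, "z": 0, "roll": 0}])

```text
clock: 19.0
tool_pos: [0.4618, -0.1214, 0.1513]
orientation: [180.0, -0.0, 44.0]
force: [0.4, -1.0, 0.1]
opening: 0.0002
```

```bash
python3 look.py 10; python3 - <<'E'
import pickle,cv2
from h import *
d=pickle.load(open("d0.pkl","rb"))
for n,f,b in(("scene","s10",(215,215,345,320)),("top","t10",(315,155,435,290))):
    im=cv2.imread(f"pics/{f}.png")[:,:,::-1];x0,y0,x1,y1=b
    for I in(d[n]["image"],im):
        c=I[y0:y1,x0:x1].astype(int)
        m=((c.min(2)>105)&(c.max(2)-c.min(2)<50)).astype(np.uint8)
        k,l,st,ce=cv2.connectedComponentsWithStats(m)
        print(n,[((ce[i]+[x0,y0]).round(1).tolist(),int(st[i,4])) for i in range(1,k) if st[i,4]>25])
a=cv2.imread("pics/s10.png")[200:320,205:345];b=cv2.imread("pics/t10.png")[150:290,310:450]
cv2.imwrite("pics/z10.png",cv2.hconcat([cv2.resize(a,(400,400)),cv2.resize(b,(400,400))]))
E
```

```text
19.0 [ 0.4618 -0.1214  0.1513] [ 1.7998e+02 -1.0000e-02  4.3980e+01] [ 0.43 -1.02  0.12]
tcp px [249.6 174.3]
scene [([248.0, 232.5], 88), ([259.9, 242.8], 82), ([272.6, 254.5], 91), ([286.0, 266.1], 93)]
scene [([222.1, 220.2], 182), ([284.3, 276.6], 6308), ([234.5, 231.2], 90), ([248.0, 234.9], 84), ([260.3, 245.5], 91), ([272.8, 256.5], 93), ([286.1, 268.1], 97)]
top [([367.7, 196.5], 86), ([378.9, 211.1], 90), ([390.3, 225.4], 90), ([401.8, 240.5], 93)]
top [([375.0, 168.3], 3115), ([327.8, 201.2], 53), ([328.3, 222.9], 150), ([339.7, 276.6], 851)]
```

View pics/z10.png

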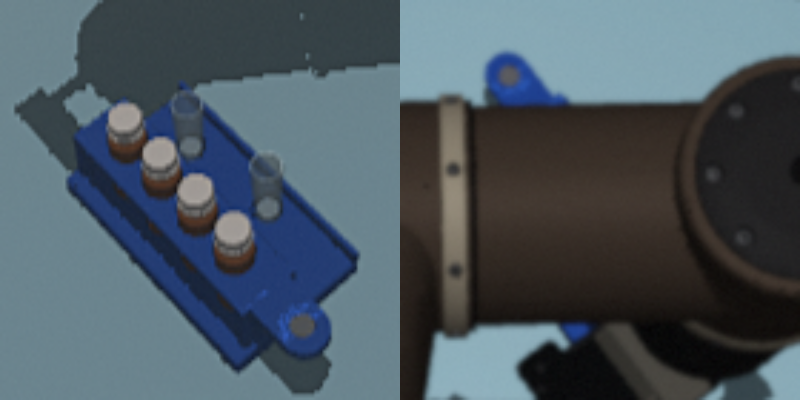

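View pics/s10.png

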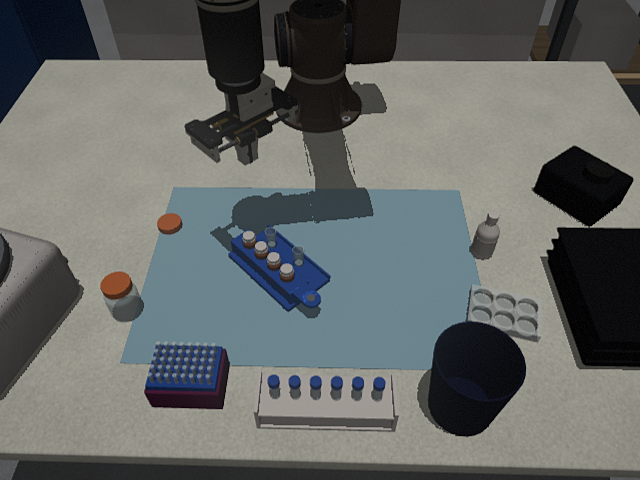

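All four caps moved down by 2.0–2.7 px, about 5–6 mm, with at most 0.4 px sideways. The rack tab, vials and bystanders are where they were, and the gripper is clear.

```bash
python3 -c "
from plant import ctrl
print(ctrl.close_job())"
```

```text
the job is handed in; nothing more can be done
None
```

I pressed all four caps down in turn, starting at the tab end, using the closed fingertips, and handed the job in at about 19 s. Between caps I lifted only about 14 mm above the pressed-down height.

**Pressing:** each cap slid down at about 4 N and then hit a hard stop. All four stopped at the same height, TCP z 0.0343–0.0344 m. The highest upward force I read was about 12.7 N; cap 2 read only 8–9 N but stopped at the same height as the others.

**Final picture:** the scene camera shows every cap about 5–6 mm lower. The rack, the two open vials and the other loose things look unmoved, and the gripper is clear of everything. In the top view the arm hid most of the rack, so this final check rests on the scene camera alone.

**Disagreement:** the real fingertips ended about 38 mm above the reported TCP, seen both in the pictures and at contact. I therefore set the pressing depth by force and hard stop, not by the reported z. The fingertips' sideways position agreed with the calibration to about 1–2 mm.

One early move call was refused for its format, and nothing moved.

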